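# Click the tall tile loupe's focus collar to its mark

### The job

Two loupes on three legs stand over glaze test tiles. On the tall loupe, turn the ribbed focus collar clockwise (seen from above), past its other click stops, until its lug lines up with the raised bar that sticks out of the flange below it and the collar rests in that click stop, then let go. Leave the short loupe's collar as it is set.

Things in the scene. Friction and masses are not known exactly. Their poses are not given: they have to be found in the camera images.
- tall_loupe_collar_centre (a point): Centre of the tall loupe's focus collar: a ribbed aluminium ring, 56 mm diameter, z = 106 to 136 mm, on a fixed upright barrel; this point is on the axis, z = 121 mm. Above it only an eyepiece of radius 24 mm, to z = 148 mm. Turns with the collar: x axis outward along the lug, z up. Lug: 8 mm wide, z = 106 to 115 mm, reaches 41 mm from the axis. Grip from above, best along this point's y axis.
- tall_loupe_mark (a point): Top, outer end of the mark: a raised steel bar lying radially on the tall loupe's grey flange (radius 51 mm, top z = 100 mm), below the collar, on the side roughly facing the robot. The bar is 8 mm wide, from 36 to 62 mm off the axis (sticking out past the rim), top z = 104 mm. The other click stops have only tiny dots. The loupe is fixed to the table; its round foot has radius 58 mm and bears a tile.
- tall_loupe_collar (a joint): Angle of the tall loupe's collar, rad, positive counter-clockwise from above. 0: lug exactly over the marked bar. Click stops every 0.419 rad (24 degrees) from -2 to +3 steps, end stops at -1.0 and 1.42. Starts in stop +2 or +3 (about 0.84 or 1.26). A sprung ball draws the collar into the nearest stop; leaving one takes about 0.1 N m.
- short_loupe_collar (a joint): Angle of the collar of the other, short loupe (98 mm high, same make, fixed; collar z = 56 to 86 mm), rad, same meaning and stops. It stands in stop +1 (0.42) and must stay there.

How it is judged:
At the end, for the whole second after the job is handed in: The tall loupe's collar is at rest, released, with its lug within 0.17 rad (10 degrees) of the raised bar on the flange (value of joint tall_loupe_collar between -0.17 and 0.17 rad and velocity of joint tall_loupe_collar between -0.05 and 0.05 rad/s); the robot touches nothing.
It fails at once if the short loupe's collar is turned out of its click stop (value of joint short_loupe_collar above 0.65 rad or value of joint short_loupe_collar below 0.19 rad).
It also fails if it takes over 32 s, if anything falls off the work surface, if the arm or the gripper's body presses on something with over 40 N, if the wrist force passes 120 N, or if a joint passes its speed limit or range.

### The arm

A 6-joint arm with a two-finger parallel gripper is mounted at the origin on a cart in front of the work surface, level with it; the furniture and walls round the work are solid. World frame = base frame: x ahead of the robot, y to its left, z up, the work surface at z = 0. Lengths are in m, angles in rad, forces in N, time in s.
With the tool pointing down it reaches from about 0.425 to 1.125 m from the base axis. Payload 14.9 kg.
Tool frame: the origin (TCP) lies on the centre line of the jaws, within the pads' length; the fingertips stand 25 mm ahead of it and the grasp point (between the pads) lies 6 mm ahead of it; x points along the fingers, y is the direction in which the jaws open and shut, and the axes are right-handed (so a half turn about x gives the same grasp; the last joint's range is limited). The gripper opens to 91 mm and grips with 3 to 60 N. Pads are 32 mm wide; open, the fingers measure 118 mm over their backs; the gripper's body (76 mm by 178 mm) begins 60 mm behind the grasp point.
Start: joints at [-1.275, 0.379, 1.734, -0, 1.028, -0.033], TCP at [0.226, -0.663, 0.217] pointing down, gripper open.
Joint ranges: [-2.77, 2.77], [-0.74, 2.19], [0, 2.66], [-1.06, 4.2], [0.31, 2.87], [-3.08, 3.08]. Speed limits (rad/s): [1.89, 1.89, 2.39, 3.14, 3.14, 3.14].

### API

Orientations are given as [roll, pitch, yaw] about the fixed x, y, z axes, in that order (R = Rz(yaw) Ry(pitch) Rx(roll)).
In Python, from bench import get_obs, capture, sign_off gives the robot as it stands.
- The arm moves only by the tool drive_tool, never from a script. Its argument "commands" is text: rows parted by semicolons, each of 5 numbers parted by spaces: the finger opening in mm, from 0 to 91.2, then the shift along the tool's x, y, z in mm, then the turn about the tool's x in degrees. A call has 1 to 12 rows; each row is the pose to reach, as a shift and turn from the pose commanded when the call began, along the tool's axes at that moment; what a row does not reach only later rows make up. A row lasts 1/12 s, in which the tool goes at most 41.7 mm and 7.16 degrees, less where a joint would pass 70% of its speed; a pose out of reach is approached as far as the arm can. A call with a gripper value outside its range is refused whole. The fingers move at their own pace and stop on an object; "newtons" is the grip in N (left out, the last holds). Time passes only in rows, so rows that repeat a pose let the fingers close. It gives the time, the measured TCP pose, the force and the opening at its end, in the units of the state.
- get_obs(): the state, without advancing time (a new reading comes with each control period).
- capture(name): name is "side" or "top" or "wrist"; returns a dict with "pixels" (384x512x3 uint8, blue, green, red), "fx", "fy", "cx", "cy" (pixels), "T" (4x4, takes a point from camera to world coordinates); the wrist camera has in their place "mount" (4x4, takes a point from camera to tool coordinates, whose origin is the TCP and whose axes are the tool frame's). Camera axes: x right, y up, looking along -z (the intrinsics and any distortion apply to the point x, -y, -z); pixel columns grow to the right and rows downward; lengths in m; the calibration is good to about 2 mm. A picture is of the moment at which its call begins: read the wrist's pose just before it. There is no depth.
- sign_off(): hands the job in, once; it reports no verdict.
The state is a dict: "t": time; "joint_pos": joint angles; "qvel": joint speeds; "joint_efforts": joint torques, N m; "eef_pos": TCP position; "tool_rot": TCP orientation; "force": force on the tool from outside, world axes, zero at the start; "ft_torque": the same for the moment, N m; "grip_width": finger opening in m.
Only numpy, scipy, OpenCV 4.12 (cv2) and the standard library are available. Lean on these libraries where they do the work, as an engineer would, in place of code of your own. Each camera call takes 0.05 s, during which the arm holds its last target. There are 200 camera calls.

## Working session

There is one attempt and no reset: what is moved stays moved. The work goes in short steps, Python scripts to look and compute and a tool call to move; the robot and the scene stay as the last step left them, time stands still between calls to the robot, and variables do not carry over. Pictures are saved under pics/ and viewed, about 8 in all and at most 12, crops included, and the job is handed in when it is done.

Besides the shell and the picture viewer there is one more tool, called after "Call:" as name(argument=value, ...) on one line, values as JSON. drive_tool: Moves the arm, as the interface text tells. Its arguments: {"type":"object","properties":{"commands":{"type":"string"},"newtons":{"type":"number"}},"required":["commands"]}

```bash
mkdir -p pics; cat > h.py <<'E'
import numpy as np, cv2
from scipy.spatial.transform import Rotation as R
from bench import get_obs, capture
def toolT():
    o=get_obs(); T=np.eye(4); T[:3,:3]=R.from_euler('xyz',o['tool_rot']).as_matrix(); T[:3,3]=o['eef_pos']; return T
def snap(name,fn):
    Tw=toolT(); c=capture(name); c['T']=Tw@np.array(c['mount']) if 'mount' in c else np.array(c['T'])
    cv2.imwrite('pics/'+fn+'.png',c['pixels']); np.savez('pics/'+fn+'.npz',**{k:c[k] for k in('T','fx','fy','cx','cy')}); print(fn,[k for k in c if k!='pixels'])
    return c
def K(c): return np.array([[c['fx'],0,c['cx']],[0,c['fy'],c['cy']],[0,0,1.]])
def ray(c,u,v):
    d=np.array([(u-c['cx'])/c['fx'],-(v-c['cy'])/c['fy'],-1.]); return c['T'][:3,3],c['T'][:3,:3]@d
def onz(c,u,v,z):
    o,d=ray(c,u,v); return o+d*(z-o[2])/d[2]
def proj(c,p):
    q=np.linalg.inv(c['T'])@np.append(p,1); return c['cx']-c['fx']*q[0]/q[2], c['cy']+c['fy']*q[1]/q[2]
def tri(rs):
    A=0;b=0
    for o,d in rs:
        d=d/np.linalg.norm(d); M=np.eye(3)-np.outer(d,d); A=A+M;b=b+M@o
    return np.linalg.solve(A,b)
E
python3 - <<'E'
from h import *
o=get_obs();print(o)
a=snap('top','top0');b=snap('side','side0')
for c in(a,b):
    print({k:np.round(c[k],3).tolist() for k in c if k not in('pixels',)})
cv2.imwrite('pics/both.png',cv2.resize(np.vstack([a['pixels'],b['pixels']]),None,fx=.78,fy=.78))
E
```

```text
{'t': 0.0, 'joint_pos': array([-1.27531937e+00,  3.79405121e-01,  1.73478979e+00, -4.71983453e-05,
        1.02851232e+00, -3.33201473e-02]), 'qvel': array([ 9.75298420e-05, -3.33312823e-04, -2.09326646e-03,  1.03532690e-04,
       -1.82241558e-04, -1.25451248e-03]), 'joint_efforts': array([-4.31599869e-05, -7.63726258e+01, -4.34363258e+01,  6.51042676e-02,
        4.24378167e-02, -9.47768763e-05]), 'eef_pos': array([ 0.22588699, -0.66212596,  0.2165862 ]), 'tool_rot': array([-1.56788567,  1.56968102,  1.90252846]), 'force': array([-0.8972837 ,  0.70684051,  0.63420487]), 'ft_torque': array([-0.03710898, -0.00859413,  0.06014266]), 'grip_width': 0.09117707081633321}
top0 ['fx', 'fy', 'cx', 'cy', 'T']
side0 ['fx', 'fy', 'cx', 'cy', 'T']
{'fx': 482.364, 'fy': 482.364, 'cx': 257.468, 'cy': 194.06, 'T': [[-0.006, 0.998, -0.064, 0.429], [-1.0, -0.007, -0.017, -0.082], [-0.017, 0.064, 0.998, 1.017], [0.0, 0.0, 0.0, 1.0]]}
{'fx': 449.846, 'fy': 449.846, 'cx': 255.405, 'cy': 194.358, 'T': [[1.0, -0.006, 0.012, 0.498], [0.013, 0.464, -0.886, -0.897], [0.0, 0.886, 0.464, 0.568], [0.0, 0.0, 0.0, 1.0]]}
```

View pics/top0.png

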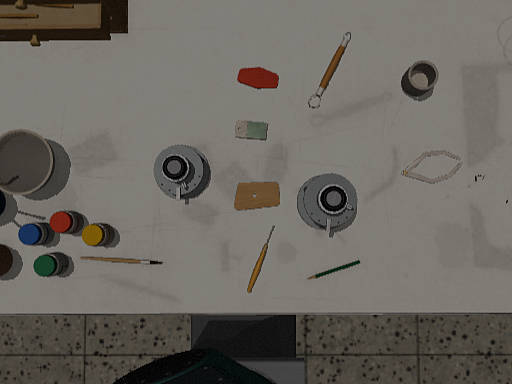

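View pics/side0.png

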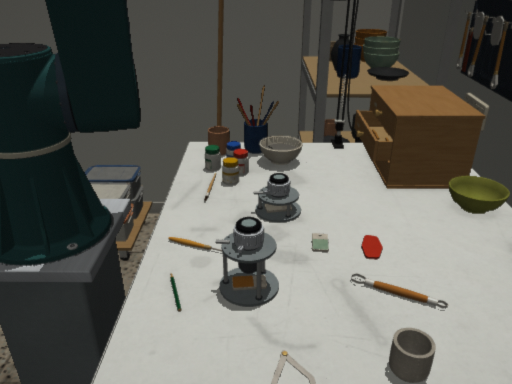

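The top view shows two loupes. The one at about (333,199), closer to the side camera, is the tall one; the short one is at (175,168). In the side view the tall one is at (249,232). I'll zoom in on both views.

```bash
python3 - <<'E'
from h import *
a=cv2.imread('pics/top0.png')[160:245,285:370]; b=cv2.imread('pics/side0.png')[210:310,205:295]
f=lambda i:cv2.convertScaleAbs(cv2.resize(i,(400,560) if 0 else None,fx=4.6,fy=4.6,interpolation=cv2.INTER_CUBIC),alpha=1.6)
A,B=f(a),f(b);h=max(A.shape[0],B.shape[0]);A=cv2.copyMakeBorder(A,0,h-A.shape[0],0,0,0);cv2.imwrite('pics/z1.png',np.hstack([A,B]));print(A.shape,B.shape)
c={k:v for k,v in np.load('pics/top0.npz').items()};s={k:v for k,v in np.load('pics/side0.npz').items()}
print(onz(c,333,199,.148),onz(s,248.5,226,.148),tri([ray(c,333,199),ray(s,248.5,226)]))
E
```

```text
(460, 391, 3) (460, 414, 3)
[ 0.47539995 -0.20296607  0.148     ] [ 0.47733368 -0.2171426   0.148     ] [ 0.47638013 -0.20407077  0.13988037]
```

View pics/z1.png

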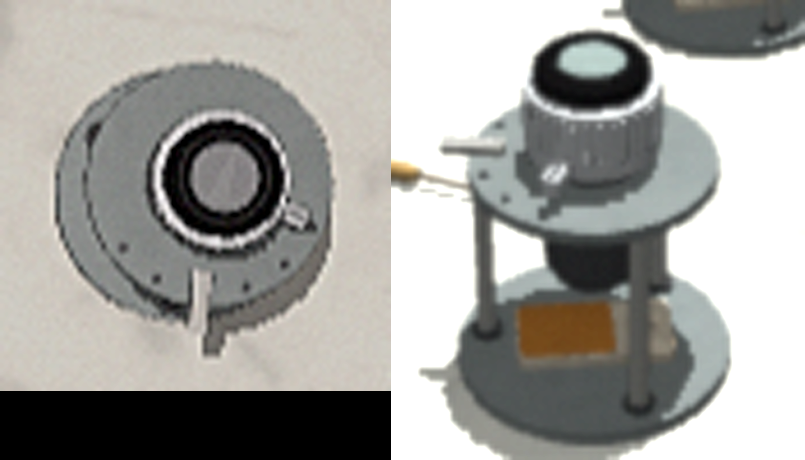

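```bash
python3 - <<'E'
from h import *
c={k:v for k,v in np.load('pics/top0.npz').items()};s={k:v for k,v in np.load('pics/side0.npz').items()}
g=lambda x,y:(285+x/4.6-.5,160+y/4.6-.5)
gs=lambda x,y:(205+(x-391)/4.6-.5,210+y/4.6-.5)
ce=onz(c,*g(224,178),.148); cs=onz(s,*gs(591,60),.148); ct=tri([ray(c,*g(224,178)),ray(s,*gs(591,60))])
m=onz(c,*g(197,334),.104); ms=tri([ray(c,*g(197,334)),ray(s,*gs(442,146))])
l=onz(c,*g(308,219),.115); ls=tri([ray(c,*g(308,219)),ray(s,*gs(547,180))])
print(ce,cs,ct);print(m,ms);print(l,ls)
A=lambda p:(np.degrees(np.arctan2(*(p-ce)[:2][::-1])),np.linalg.norm((p-ce)[:2]))
for p in(m,ms,l,ls):print(A(p))
f=onz(c,*g(211,184),.1);print('flange',f)
# fit dark eyepiece
im=cv2.imread('pics/top0.png')[160:245,285:370].max(2);im
T=toolT();print(T.round(3)); 
print('camera mount'); w=snap('wrist','w0');print(np.round(w['mount'],3))
E
```

```text
[ 0.47684783 -0.20334003  0.148     ] [ 0.47608208 -0.20537388  0.148     ] [ 0.47646475 -0.20351665  0.14690892]
[ 0.41536481 -0.19747562  0.104     ] [ 0.41530512 -0.19770033  0.10225592]
[ 0.46178615 -0.24167792  0.115     ] [ 0.46088437 -0.24150332  0.11632251]
(np.float64(174.5514659853961), np.float64(0.06176206623559889))
(np.float64(174.7641095067535), np.float64(0.06180058019222314))
(np.float64(-111.44821484183723), np.float64(0.041190386699258945))
(np.float64(-112.69925377177212), np.float64(0.04136748435677082))
flange [ 0.47703344 -0.2046672   0.1       ]
[[-0.     0.323 -0.946  0.226]
 [ 0.001 -0.946 -0.323 -0.662]
 [-1.    -0.001 -0.     0.217]
 [ 0.     0.     0.     1.   ]]
camera mount
w0 ['fx', 'fy', 'cx', 'cy', 'mount', 'T']
[[-0.001  0.242 -0.97  -0.168]
 [ 1.     0.002 -0.     0.   ]
 [ 0.002 -0.97  -0.242 -0.067]
 [ 0.     0.     0.     1.   ]]
```

Call:
drive_tool(commands="91 0 -12 -13 -2; 91 0 -36 -40 -6; 91 0 -62 -68 -10; 91 0 -88 -96 -14; 91 0 -114 -125 -18; 91 0 -140 -153 -22; 91 0 -166 -182 -26; 91 0 -192 -210 -30; 91 0 -218 -239 -34; 91 0 -244 -267 -38; 91 0 -270 -296 -42; 91 0 -290 -317 -46")

```text
t: 1.15
eef_pos: [0.4332, -0.2833, 0.2172]
tool_rot: [3.098, 1.571, 1.092]
force: [-0.9, -0.9, 0.7]
grip_width: 0.091
```

```bash
python3 - <<'E'
from h import *
T=toolT();print(T.round(4));d=np.array([.4765,-.204,.217])-T[:3,3];print(T[:3,:3].T@d*1000, np.degrees(np.arctan2(T[1,1],T[0,1])),get_obs()['t'])
E
```

```text
[[ 1.000e-04  9.068e-01 -4.215e-01  4.332e-01]
 [ 2.000e-04 -4.215e-01 -9.068e-01 -2.833e-01]
 [-1.000e+00  0.000e+00 -2.000e-04  2.172e-01]
 [ 0.000e+00  0.000e+00  0.000e+00  1.000e+00]]
[  0.26633641   5.85513233 -90.14734251] -24.931322454748226 1.15
```

Call:
drive_tool(commands="91 0 2 -25 -1; 91 0 4 -50 -2; 91 0 6 -75 -2; 91 0 6 -88 -2; 91 0 6 -91 -2; 91 0 6 -91 -2")

```text
t: 1.65
eef_pos: [0.4766, -0.2053, 0.2171]
tool_rot: [-1.478, 1.571, 2.831]
force: [-0.2, -0.3, -1.1]
grip_width: 0.0915
```

```bash
python3 - <<'E'
from h import *
c=snap('wrist','w1');T=toolT();print(T[:3,3],np.degrees(np.arctan2(T[1,1],T[0,1])))
for p in([.4765,-.204,.148],[.4765,-.204,.136]):print(proj(c,np.array(p)))
i=cv2.resize(c['pixels'],None,fx=1.5,fy=1.5);cv2.imwrite('pics/w1b.png',cv2.convertScaleAbs(i,alpha=1.5))
E
```

```text
w1 ['fx', 'fy', 'cx', 'cy', 'mount', 'T']
[ 0.47639731 -0.20594199  0.21715241] -23.117090956867358
(np.float64(258.2023034867197), np.float64(201.15197000219135))
(np.float64(258.2199441282648), np.float64(197.19208667166546))
```

View pics/w1b.png

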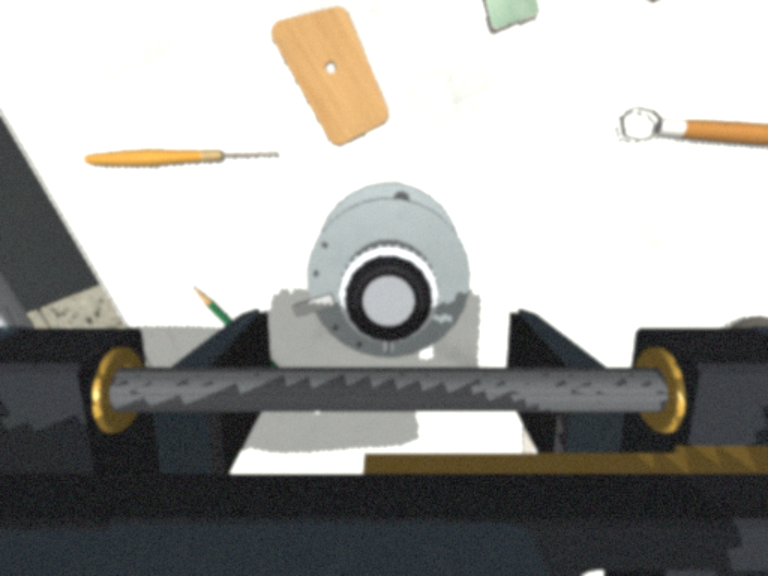

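The wrist view shows the eyepiece at (258.7,200) against a predicted (258.2,201), so the position agrees to about 1 mm. The lug, at (388,346) in the picture, points straight across the jaw axis. I'll descend and grip.

Call:
drive_tool(commands="91 5 0 0 0; 91 15 0 -1 0; 91 27 0 -1 0; 91 39 0 -1 0; 91 51 0 -1 0; 91 62 0 -1 0; 91 71 0 -1 0; 91 78 0 -1 0; 91 82 0 -1 0; 91 83 0 -1 0; 91 83 0 -1 0", newtons=20)

```text
t: 2.62
eef_pos: [0.477, -0.205, 0.1342]
tool_rot: [-1.797, 1.571, 2.511]
force: [-0.8, -0.1, 0.4]
grip_width: 0.0907
```

Call:
drive_tool(commands="70 0 0 0 0; 62 0 0 0 0; 50 0 0 0 0; 50 0 0 0 0; 50 0 0 0 0; 50 0 0 0 0; 50 0 0 0 0; 50 0 0 0 0", newtons=20)

```text
t: 3.28
eef_pos: [0.4768, -0.2049, 0.1343]
tool_rot: [-1.538, 1.57, 2.77]
force: [-2.8, 1.2, 4.4]
grip_width: 0.054
```

Call:
drive_tool(commands="50 0 0 0 0; 50 0 0 0 3; 50 0 0 0 7; 50 0 0 0 11; 50 0 0 0 15; 50 0 0 0 19; 50 0 0 0 23; 50 0 0 0 27; 50 0 0 0 31; 50 0 0 0 34; 50 0 0 0 36; 50 0 0 0 36", newtons=30)

```text
t: 4.28
eef_pos: [0.4764, -0.2046, 0.1343]
tool_rot: [-1.127, 1.569, 2.551]
force: [-6.1, 4.4, 8.6]
grip_width: 0.0534
```

Call:
drive_tool(commands="50 0 0 0 3; 50 0 0 0 7; 50 0 0 0 11; 50 0 0 0 15; 50 0 0 0 19; 50 0 0 0 23; 50 0 0 0 27; 50 0 0 0 31; 50 0 0 0 34; 50 0 0 0 36; 50 0 0 0 36; 50 0 0 0 36")

```text
t: 5.28
eef_pos: [0.4763, -0.2041, 0.1342]
tool_rot: [-0.754, 1.568, 2.297]
force: [-5.7, 10.1, 11.1]
grip_width: 0.0535
```

```bash
python3 - <<'E'
from h import *
T=toolT();print(T[:3,3],np.degrees(np.arctan2(T[1,1],T[0,1])),get_obs()['joint_pos'],get_obs()['ft_torque'])
c=snap('top','top1');s=snap('side','side1')
a=c['pixels'][160:245,285:370]; b=s['pixels'][200:300,205:295]
f=lambda i:cv2.convertScaleAbs(cv2.resize(i,None,fx=4.6,fy=4.6,interpolation=cv2.INTER_CUBIC),alpha=1.6)
A,B=f(a),f(b);A=cv2.copyMakeBorder(A,0,B.shape[0]-A.shape[0],0,0,0);cv2.imwrite('pics/z2.png',np.hstack([A,B]))
E
```

```text
[ 0.4762851  -0.20406899  0.13421943] -95.20670162376474 [-4.50270999e-01  2.19831082e-01  2.13552911e+00  1.35183252e-03
  7.88538472e-01  1.21044387e+00] [ 1.84451973  1.07545746 -0.15747108]
top1 ['fx', 'fy', 'cx', 'cy', 'T']
side1 ['fx', 'fy', 'cx', 'cy', 'T']
```

View pics/z2.png

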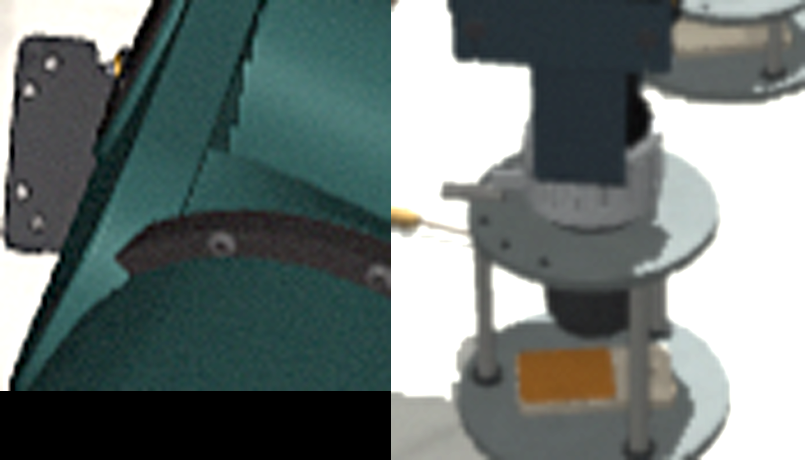

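In the side view the lug, at (510,180) in the crop, now sits over the bar at (470,190). I'll release and rise.

Call:
drive_tool(commands="60 0 0 0 0; 75 0 0 0 0; 91 0 0 0 0; 91 0 0 0 0; 91 0 0 0 0; 91 0 0 0 0; 91 0 0 0 0")

```text
t: 5.97
eef_pos: [0.4769, -0.205, 0.1342]
tool_rot: [2.206, 1.571, -1.026]
force: [-0.4, 0.6, -0.2]
grip_width: 0.0908
```

Call:
drive_tool(commands="91 -5 0 0 0; 91 -15 0 0 0; 91 -30 0 0 0; 91 -50 0 0 0; 91 -70 0 0 0; 91 -85 0 0 0; 91 -90 0 0 0; 91 -90 0 25 0; 91 -90 0 60 0; 91 -90 0 95 0; 91 -90 0 120 0; 91 -90 0 120 0")

```text
t: 6.97
eef_pos: [0.3535, -0.1931, 0.2236]
tool_rot: [-0.341, 1.569, 2.71]
force: [0.2, 0.2, 0.4]
grip_width: 0.091
```

```bash
python3 - <<'E'
from h import *
T=toolT();print(T.round(3),get_obs()['force'],get_obs()['grip_width'])
c=snap('top','top2');s=snap('side','side2');w=snap('wrist','w2')
print(proj(w,np.array([.4765,-.204,.115])))
a=c['pixels'][160:245,285:370]; b=s['pixels'][200:300,205:295]
f=lambda i:cv2.convertScaleAbs(cv2.resize(i,None,fx=4.6,fy=4.6,interpolation=cv2.INTER_CUBIC),alpha=1.6)
A,B=f(a),f(b);A=cv2.copyMakeBorder(A,0,B.shape[0]-A.shape[0],0,0,0);cv2.imwrite('pics/z3.png',np.hstack([A,B]))
E
```

```text
[[-0.002 -0.091 -0.996  0.354]
 [ 0.001 -0.996  0.091 -0.193]
 [-1.    -0.001  0.002  0.224]
 [ 0.     0.     0.     1.   ]] [0.19787938 0.22112122 0.3549046 ] 0.09095720672714283
top2 ['fx', 'fy', 'cx', 'cy', 'T']
side2 ['fx', 'fy', 'cx', 'cy', 'T']
w2 ['fx', 'fy', 'cx', 'cy', 'mount', 'T']
(np.float64(256.75399260398433), np.float64(47.987434908506515))
```

View pics/z3.png

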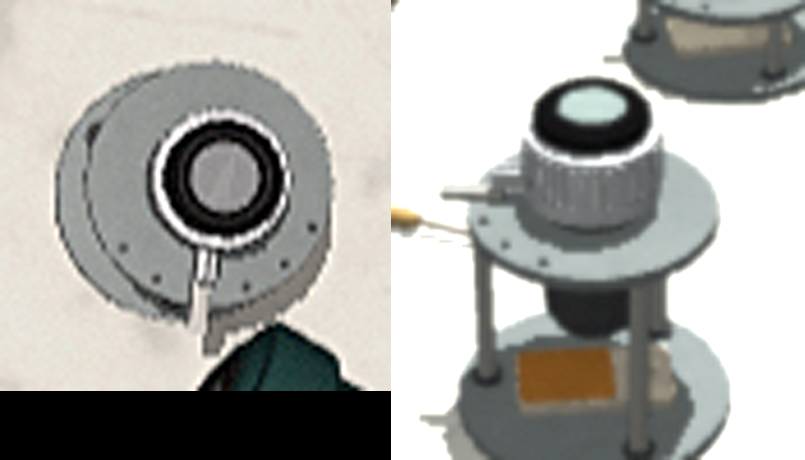

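View pics/w2.png

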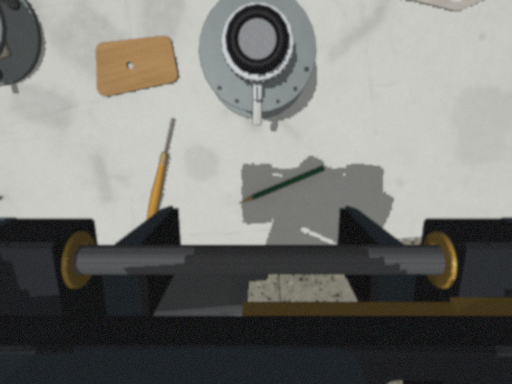

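All three views show the lug lying over the bar: top crop (206,265) over (198,310), and wrist (257,88) over (257,115). I'll do a last numeric check, then hand in.

Call:
drive_tool(commands="91 0 0 0 0; 91 0 0 0 0; 91 0 0 0 0; 91 0 0 0 0")

```text
t: 7.45
eef_pos: [0.3578, -0.1941, 0.2241]
tool_rot: [-0.398, 1.57, 2.654]
force: [0.0, 0.5, -0.2]
grip_width: 0.0909
```

```bash
python3 - <<'E'
from h import *
c={k:v for k,v in np.load('pics/top2.npz').items()};g=lambda x,y:(285+x/4.6-.5,160+y/4.6-.5)
A=lambda x,y,z:np.degrees(np.arctan2(*(onz(c,*g(x,y),z)-onz(c,*g(224,178),.148))[:2][::-1]))
print('lug',A(205,280,.115),'mark',A(197,334,.104))
d=cv2.absdiff(cv2.imread('pics/top0.png'),cv2.imread('pics/top2.png'))[140:205,145:215]; print('short loupe diff',d.mean(),d.max(), abs(get_obs()['qvel']).max())
from bench import sign_off
print(sign_off())
E
```

```text
lug 174.6476297408977 mark 174.5514659853961
short loupe diff 12.264835164835166 22 0.004807396068252241
the job is handed in; nothing more can be done
None
```

I turned the tall loupe's collar 72° clockwise, from stop +3 to the raised bar. Then I let go, backed the arm clear and handed the job in at about 7.5 s.

- **Tall collar:** after release, the top view puts the lug at 174.6° and the bar at 174.6°. The side and wrist views also show the lug over the bar. The limit is 10°.
- **Robot:** after backing off, the force reading was near zero (0.5 N or less), so it was touching nothing. The arm was at rest.
- **Short loupe:** the arm never touched it. The before/after picture difference there was a mean of 12 and a maximum of 22 grey levels. I put that low, even change down to lighting, because a shifted lug should differ far more. I did not measure that collar's angle separately.

No check failed or disagreed.

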